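Press the suction nozzle onto the extraction arm and swing it over the work

TASK

Take the orange suction nozzle and, with the extractor's arm still leaning back as it stands, press the nozzle straight onto the arm's tapered spigot until it sits fully home against the dark collar, so that friction alone holds it. Then let go of it and swing the arm all the way down to its stop, so that the nozzle points down at the dark slab on the front of the extractor. Leave the slab, the grinding point case and the pouch where they are.

Things in the scene. Friction and masses are not known exactly. Their poses are not given: they have to be found in the camera images.
- extractor: Bench dust extractor, fixed, only its place and yaw vary. Origin on the bench (z = 0) straight under the arm's hinge; own -x is the front (robot side). Grey base plate 12 mm thick, 130 mm wide, from x = -210 to +140 mm; blue fan housing 120 mm wide, 80 mm high, from x = -25 to +130 mm; two dark cheeks beside the hinge, 74 mm over their outsides, 40 mm long, 160 mm high.
- swing (a joint): Hinge of the arm (rad): lean of the spigot's axis from vertical towards the extractor's front. 0 = upright; starts between 0.40 and 0.62; bottom stop at 2.18 (spigot points forward, 35 degrees below level). Stiff (0.4 N m of friction), it stays where it is left. The spigot's axis crosses the hinge axis, so a push along it does not turn the arm.
- swing_shoulder (a point): Centre of the upper face of the dark collar (54 mm across) at the spigot's root, on its axis, 45 mm from swing_hinge; own z points out along the spigot. The nozzle's rim rests on this face when fully home. Four sprung black ribs along the spigot (43.4 mm across at the collar, 5 degrees taper) grip the bore over the last 14 mm: the push grows to 8 to 16 N, then a hard stop; set on loosely it stays about 10 mm proud.
- swing_spigot_tip (a point): Tip of the grey spigot's nose (18 mm across, conical), 48 mm out from swing_shoulder along the spigot's axis; own z points out along the spigot.
- swing_bar (a point): Middle of the red round handle bar, 14 mm thick, 80 mm long along the extractor's y, at the end of a thin steel lever on the arm: 100 mm from swing_hinge, 85 degrees behind the spigot about the hinge, so it stands up behind the hinge. Moving it in its arc over the top towards the front swings the spigot down (8 N or less).
- nozzle_grip (a point): Centre, half-way up, of the round orange suction nozzle, 95 mm long, about 80 g, standing upright on its socket end; own z points to the mouth. From the socket end: socket 49 mm wide outside narrowing to 42 mm at 40 mm up; flange 53 mm across from 40 to 46 mm; plain neck 33 mm across from 50 mm up to the mouth at 95 mm: take it there, from above.
- nozzle_foot (a point): Centre of the nozzle's socket rim (underside), 47.5 mm below nozzle_grip along the nozzle's axis; own z points to the mouth. The tapered bore, 41 mm wide at this rim, opens here.
- slab: Dark square practice piece for engraving, 46x46x9 mm, lying on the black mat of the extractor's base plate in front of the housing; origin at the centre of its underside. To be left where it is.
- case: Grinding point case, teal with a clear lid, 56x78x22 mm, on the bench to one side; origin at the centre of its underside. To be left where it is.
- pouch: Olive zipped pencil pouch, 55x182x48 mm, on the bench to the right of the extractor; origin at the centre of its underside. To be left where it is.
- swing_hinge (a point): Middle of the arm's hinge axis, 140 mm above the bench; the hinge axis is horizontal along the extractor's own y. Own z points out along the spigot (it turns with the arm).

How it is judged:
By the outcome, as a careful person would: the job done as asked, in the order asked, and still so for the second after the job is handed in, with the robot touching nothing.
It also fails if it takes over 61 s, if anything falls off the work surface, if the arm or the gripper's body presses on something with over 40 N, if the wrist force passes 120 N, or if a joint passes its speed limit or range.

ROBOT

A 7-joint arm with a two-finger parallel gripper is mounted at the origin on a cart in front of the work surface, level with it; the furniture and walls round the work are solid. World frame = base frame: x ahead of the robot, y to its left, z up, the work surface at z = 0. Lengths are in m, angles in rad, forces in N, time in s.
With the tool pointing down it reaches from about 0.425 to 0.8 m from the base axis. Payload 8.3 kg.
Tool frame: the origin (TCP) lies midway between the tips of the shut fingers; the grasp point (between the pads) lies 19 mm behind it (bot.grip_point_offset is the distance from the TCP to the grasp point, in m); z points along the fingers, y is the line along which they close (so a half turn about z gives the same grasp; the last joint's range is limited). The gripper opens to 85 mm and grips with 20 to 120 N. Pads are 22 mm wide; open, the fingers measure 114 mm over their backs; the gripper's body (76 mm by 85 mm) begins 54 mm behind the grasp point. The pads swing forward as they close: fully open they stand 13 mm farther back than shut.
Start: joints at [1.24, 0.383, 0.016, 1.37, -0.006, 1.388, -0.046], TCP at [0.165, -0.603, 0.231] pointing down, gripper open.
Joint ranges: [-2.95, 2.95], [-0.25, 2.06], [-1.52, 1.56], [0.18, 2.33], [-1.44, 4.58], [0.02, 2.06], [-3.01, 3.01]. Speed limits (rad/s): [2.39, 2.39, 3.01, 3.01, 3.14, 3.14, 3.14].

INTERFACE

Orientations are given as a unit quaternion [w, x, y, z].
In Python, from rig import observe, eyes, bot, boxes_of gives the robot as it stands.
- The arm moves only by the shell command python3 -m inch 'ROWS' [FORCE]. ROWS is a JSON object of lists of equal length, an entry for each row: "twist": the turn, a rotation vector about the world's x, y, z in rad, a list of three; "travel": the shift along the world's x, y, z in cm, a list of three; "gripper": the closure, from -1 (fully open) to 1 (shut), so that 0 is half open. In form: {"twist": [[ax, ay, az], ...], "travel": [[tx, ty, tz], ...], "gripper": [gripper, ...]}. A call has 1 to 20 rows; each row is the pose to reach, as a shift and turn from the pose commanded when the call began; what a row does not reach only later rows make up. A row lasts 1/8 s, in which the tool goes at most 62.5 mm and 10.7 degrees, less where a joint would pass 70% of its speed; a pose out of reach is approached as far as the arm can. A call with a gripper value outside its range is refused whole. The fingers move at their own pace and stop on an object; FORCE is the grip in N (left out, the last holds). Time passes only in rows, so rows that repeat a pose let the fingers close. It gives the time, the measured TCP pose, the force, the opening and the grip force at its end, in the units of the state.
- observe(): the state, without advancing time (a new reading comes with each control period).
- eyes.read_camera(name): name is "side" or "top" or "wrist"; returns the picture (400x640x3 uint8, red, green, blue); there is no depth.
- eyes.camera_model(name): a dict with "K" (3x3 intrinsics, pixels), "rvec" (rotation vector, rad) and "tvec" (3), from world to camera coordinates, as OpenCV has them. Camera axes: x right, y down, z forward; pixel columns grow to the right and rows downward; lengths in m; the calibration is good to about 2 mm. A picture is of the moment at which its call begins: read the wrist's pose just before it. camera_model takes no time and is no camera call; for the wrist camera it gives the pose at the moment of the call.
- bot.close_job(): hands the job in; it is judged then, once.
Trained networks look in the newest picture that a camera, given by its name, has taken for a name from the list of things; names that differ only in an ending like _2 or _b are one class to them, and where a whole thing is asked for, a point or a joint stands for the part that bears it (a point fixed in the world has none). Each returns a list of dicts, best first, with "confidence" (0 to 1); they miss things now and then, are a little off and sometimes report something else, mostly with a low value. They report only what shows in the picture. A call takes as long as a camera call.
- boxes_of(name, camera): "position" ([x, y, z] in m, in world coordinates, good to about 4 mm: the middle of the surface that is visible of it).
The state is a dict: "time_s": time; "joints": joint angles; "joint_velocities": joint speeds; "joint_torque": joint torques, N m; "position": TCP position; "tool_rot": TCP orientation; "ft_force": force on the tool from outside, world axes, zero at the start; "wrist_torque": the same for the moment, N m; "opening": opening from 0.0 (shut) to 1.0 (fully open); "grasp_force": force on a finger pad.
Only numpy, scipy, OpenCV 4.12 (cv2) and the standard library are available. Lean on these libraries where they do the work, as an engineer would, in place of code of your own. Each camera call takes 0.05 s, during which the arm holds its last target. There are 200 camera calls.

## Working session

There is one attempt and no reset: what is moved stays moved. The work goes in short steps, Python scripts to look and compute and a shell command to move; the robot and the scene stay as the last step left them, time stands still between calls to the robot, and variables do not carry over. Pictures are saved under pics/ and viewed, at most 13 in all, crops included, and the job is handed in when it is done.

```bash
mkdir -p pics; ls; python3 - <<'E'
from rig import observe, eyes, bot, boxes_of
import cv2,numpy as np
s=observe(); print(s)
for c in ("top","side"):
    im=eyes.read_camera(c); cv2.imwrite(f"pics/{c}0.png",im[:,:,::-1])
    for n in ["extractor","swing","swing_shoulder","swing_spigot_tip","swing_bar","nozzle_grip","nozzle_foot","slab","case","pouch","swing_hinge"]:
        r=boxes_of(n,c)
        print(c,n,[(np.round(d["position"],3).tolist(),round(d["confidence"],2)) for d in r[:2]])
    m=eyes.camera_model(c); print(m)
E
```

```text
pics
{'time_s': 0.0, 'joints': array([ 1.24009811,  0.38424196,  0.01638631,  1.37116206, -0.00630552,
        1.38818972, -0.04649896]), 'joint_velocities': array([-0.00033076,  0.00149964, -0.00160201,  0.0023102 , -0.0002015 ,
        0.00090901, -0.00057162]), 'joint_torque': array([-9.18487312e-04, -6.27599859e+01,  8.43996406e-01, -3.71833706e+01,
        1.66174478e-02,  1.41871779e-02,  4.22260946e-07]), 'position': array([ 0.16527694, -0.60222986,  0.23027301]), 'tool_rot': array([-9.64659712e-04,  9.91044937e-01,  1.33525205e-01, -1.47418306e-04]), 'ft_force': array([ 0.48207761, -0.42626244, -0.54473294]), 'wrist_torque': array([0.02534902, 0.01473109, 0.00788366]), 'grasp_force': 0.0, 'opening': 0.9994003271743612}
top extractor [([0.581, 0.027, 0.018], 0.7), ([0.432, -0.223, 0.047], 0.41)]
top swing [([0.615, 0.036, 0.196], 0.81)]
top swing_shoulder [([0.617, 0.04, 0.196], 0.85)]
top swing_spigot_tip [([0.623, 0.039, 0.193], 0.91)]
top swing_bar []
top nozzle_grip [([0.43, -0.224, 0.044], 0.84)]
top nozzle_foot [([0.434, -0.227, 0.048], 0.78)]
top slab [([0.466, 0.019, 0
[... 591 characters left out ...]
2, 0.045, 0.19], 0.95)]
side swing_spigot_tip [([0.618, 0.046, 0.186], 0.72)]
side swing_bar [([0.612, 0.047, 0.19], 0.87)]
side nozzle_grip [([0.432, -0.213, 0.049], 0.78)]
side nozzle_foot [([0.431, -0.216, 0.045], 0.89)]
side slab [([0.469, 0.026, 0.02], 0.77)]
side case [([0.458, 0.288, 0.026], 0.84), ([0.655, -0.221, 0.046], 0.61)]
side pouch [([0.653, -0.22, 0.045], 0.83)]
side swing_hinge [([0.611, 0.049, 0.194], 0.81)]
{'K': array([[423.4726343 ,   0.        , 323.89250941],
       [  0.        , 423.4726343 , 197.25803151],
       [  0.        ,   0.        ,   1.        ]]), 'rvec': array([ 0.12338003, -2.83292824,  1.25743559]), 'tvec': array([0.56968546, 0.15407773, 1.09869198])}
```

```bash
python3 - <<'E'
import cv2
for c in("top","side"):
    im=cv2.imread(f"pics/{c}0.png"); cv2.imwrite(f"pics/{c}0b.png",cv2.resize(im,(800,500),interpolation=cv2.INTER_CUBIC))
E
```

```text
(no output)
```

View pics/top0b.png

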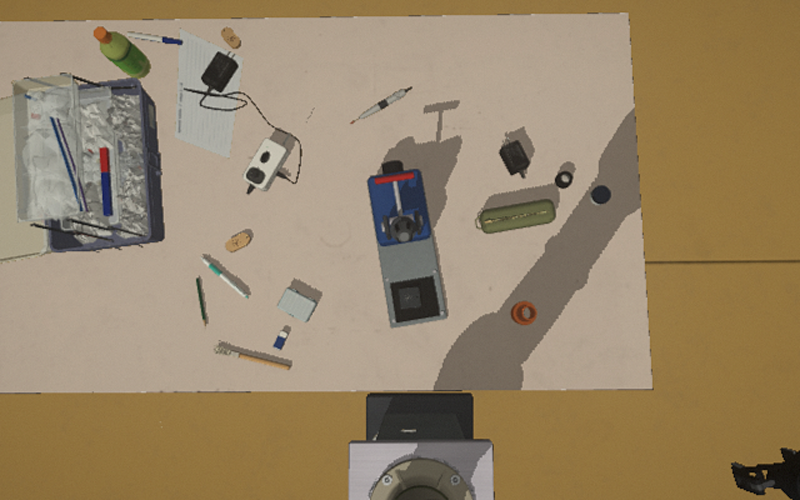

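View pics/side0b.png

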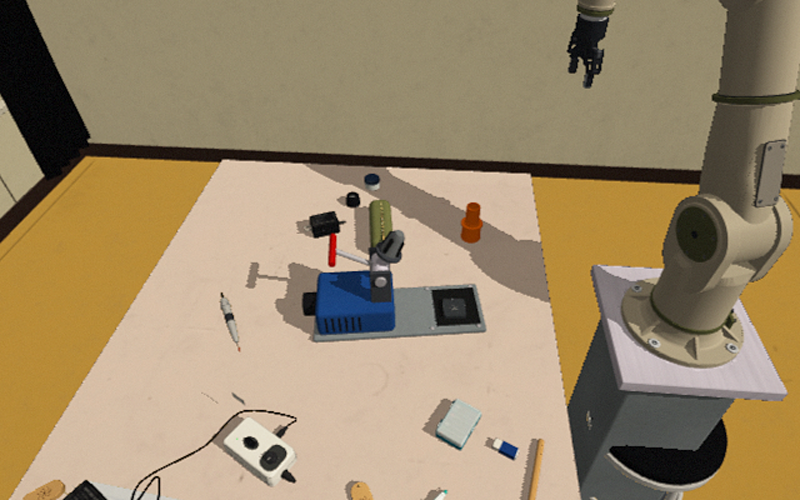

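The top view shows the extractor at about (405,240), its front towards the robot and its yaw slightly positive. The red bar is at (393,179) and the orange nozzle at (524,313). In the side view the spigot leans towards the robot. Next I zoom in on both views for a pose fit.

```bash
python3 - <<'E'
import cv2,numpy as np
a=cv2.imread("pics/top0.png")[125:265,285:375]; b=cv2.imread("pics/side0.png")[180:275,240:395]
A=cv2.resize(a,None,fx=4,fy=4,interpolation=cv2.INTER_CUBIC); B=cv2.resize(b,None,fx=2.8,fy=2.8,interpolation=cv2.INTER_CUBIC)
o=np.zeros((560,800,3),np.uint8); o[:560,:360]=A; o[:B.shape[0],365:365+B.shape[1]]=B[:, :435]; print(B.shape)
cv2.imwrite("pics/c1.png",o)
E
```

```text
(266, 434, 3)
```

View pics/c1.png

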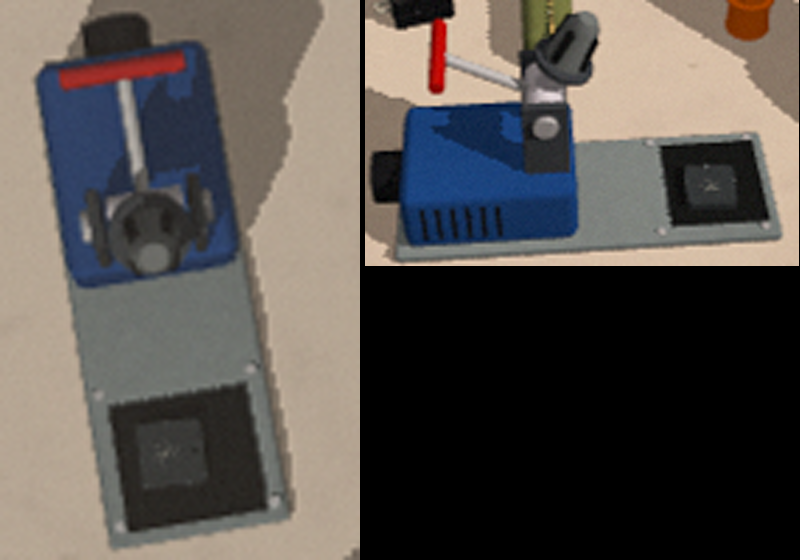

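```bash
cat > fit.py <<'E'
import cv2,numpy as np
from rig import eyes
from scipy.optimize import least_squares
M={c:eyes.camera_model(c) for c in("top","side")}
def P(c,X):
    m=M[c]; return cv2.projectPoints(np.array(X,float).reshape(-1,1,3),m["rvec"],m["tvec"],m["K"],None)[0][:,0]
def arm(p,r,a,y=0):  # a from vertical to front
    return loc(p,-r*np.sin(a),y,.14+r*np.cos(a))
def loc(p,x,y,z):
    c,s=np.cos(p[2]),np.sin(p[2]); return [p[0]+c*x-s*y,p[1]+s*x+c*y,z]
t=lambda x,y:(285+x/4,125+y/4)
s=lambda x,y:(240+(x-365)/2.8,180+y/2.8)
h=np.radians(85)
F=[("top",t(61,78),lambda p:arm(p,.1,p[3]-h,.04)),("top",t(185,62),lambda p:arm(p,.1,p[3]-h,-.04)),
("top",t(108,547),lambda p:loc(p,-.21,.065,.012)),("top",t(291,517),lambda p:loc(p,-.21,-.065,.012)),
("top",t(154,258),lambda p:arm(p,.093,p[3])),
("top",t(37,66),lambda p:loc(p,.13,.06,.08)),("top",t(208,39),lambda p:loc(p,.13,-.06,.08)),("top",t(243,260),lambda p:loc(p,-.025,-.06,.08)),("top",t(77,289),lambda p:loc(p,-.025,.06,.08)),
("side",s(439,20),lambda p:arm(p,.1,p[3]-h,-.04)),("side",s(436.5,93),lambda p:arm(p,.1,p[3]-h,.04)),
("side",s(782,236),lambda p:loc(p,-.21,.065,.012)),("side",s(757,132),lambda p:loc(p,-.21,-.065,.012)),
("side",s(588,23),lambda p:arm(p,.093,p[3])),("side",s(545,127),lambda p:loc(p,0,.04,.14))]
if __name__=="__main__":
    f=lambda p:np.concatenate([P(c,g(p))[0]-np.array(u) for c,u,g in F])
    r=least_squares(f,[.63,.04,.1,.5],loss="soft_l1"); p=r.x
    print(np.round(p,4)); print(np.round(f(p).reshape(-1,2),1).tolist())
    np.save("p.npy",p)
    for n,R in(("shoulder",.045),("tip",.093),("home grip70",.115)): print(n,np.round(arm(p,R,p[3]),4))
    print("bar",np.round(arm(p,.1,p[3]-h),4))
    prof=[(0,.0245),(.04,.021),(.04,.0265),(.046,.0265),(.05,.0165),(.095,.0165)]
    th=np.linspace(0,2*np.pi,40)
    cen={}
    for c in M:
        im=cv2.imread(f"pics/{c}0.png"); hsv=cv2.cvtColor(im,cv2.COLOR_BGR2HSV)
        m=cv2.inRange(hsv,(3,160,60),(16,255,255)); q=P(c,[.432,-.219,.05])[0].astype(int)
        w=np.zeros_like(m); w[q[1]-35:q[1]+35,q[0]-35:q[0]+35]=255; m=cv2.morphologyEx(m&w,cv2.MORPH_CLOSE,np.ones((9,9)))
        ct=max(cv2.findContours(m,0,1)[0],key=cv2.contourArea); M_=np.zeros_like(m);cv2.drawContours(M_,[ct],-1,255,-1)
        ys,xs=np.nonzero(M_); cen[c]=(xs.mean(),ys.mean(),len(xs))
    def mod(c,xy):
        S=8; K=P(c,[[xy[0]+r_*np.cos(a),xy[1]+r_*np.sin(a),z] for z,r_ in prof for a in th]).reshape(len(prof),-1,2)
        o=K.mean((0,1))-40; im=np.zeros((640,640),np.uint8)
        for i in range(len(prof)-1):
            cv2.fillConvexPoly(im,cv2.convexHull(((np.vstack(K[i:i+2])-o+.5)*S).astype(np.float32).round().astype(np.int32)),1)
        ys,xs=np.nonzero(im); return xs.mean()/S+o[0]-.5,ys.mean()/S+o[1]-.5,len(xs)/S/S
    g=lambda q:np.concatenate([np.subtract(mod(c,q)[:2],cen[c][:2]) for c in M])
    r=least_squares(g,[.432,-.219],diff_step=2e-3); print("nozzle",r.x,g(r.x),[(cen[c][2],mod(c,r.x)[2]) for c in M])
    for c in M:
        r=least_squares(lambda q:np.subtract(mod(c,q)[:2],cen[c][:2]),[.432,-.219],diff_step=2e-3);print(c,r.x)
E
python3 fit.py
```

```text
[0.6159 0.0345 0.1511 0.4371]
[[0.1, 0.3], [0.4, -0.7], [-0.2, 0.7], [-0.5, 0.9], [-0.0, -0.5], [-0.4, -1.2], [-0.6, -1.2], [-0.3, -2.0], [-2.1, -2.4], [0.4, 1.1], [-0.0, -1.8], [1.0, -0.6], [1.6, -0.6], [0.5, -2.3], [0.4, -0.3]]
shoulder [0.5971 0.0316 0.1808]
tip [0.577  0.0285 0.2243]
home grip70 [0.5678 0.0271 0.2442]
bar [0.7015 0.0475 0.1901]
nozzle [ 0.43156023 -0.23111332] [ 0.01239299 -0.3049763   0.32999584  0.03319932] [(287, 325.8125), (419, 456.265625)]
top [ 0.43071461 -0.23104887]
side [ 0.43255153 -0.23115854]
```

```bash
python3 -m inch '{"twist":[[0,0,-0.117],[0,0,-0.117],[0,0,-0.117],[0,0,-0.117],[0,0,-0.117],[0,0,-0.117],[0,0,-0.117],[0,0,-0.117],[0,0,-0.117],[0,0,-0.117],[0,0,-0.117],[0,0,-0.117]],"travel":[[5,6,0],[10,12,0],[14,18,0],[17,23,0],[20,28,0],[22,33,0],[24,37.1,0],[26.6,37.1,0],[26.6,37.1,0],[26.6,37.1,0],[26.6,37.1,0],[26.6,37.1,0]],"gripper":[-1,-1,-1,-1,-1,-1,-1,-1,-1,-1,-1,-1]}' 40
python3 - <<'E'
from rig import *
import cv2,numpy as np
s=observe(); print(s["time_s"],s["position"],s["tool_rot"])
m=eyes.camera_model("wrist"); im=eyes.read_camera("wrist"); cv2.imwrite("pics/w1.png",im[:,:,::-1])
np.savez("w1.npz",**m)
print([(d["position"],d["confidence"]) for n in("nozzle_grip","nozzle_foot") for d in boxes_of(n,"wrist")[:2]])
x,y=.4315,-.231
th=np.linspace(0,6.28,40)
o=im[:,:,::-1].copy()
for z,r in((.095,.0165),(.046,.0265),(0,.0245)):
    q=cv2.projectPoints(np.array([[x+r*np.cos(a),y+r*np.sin(a),z] for a in th]),m["rvec"],m["tvec"],m["K"],None)[0]
    cv2.polylines(o,[q.astype(np.int32)],True,(255,0,0),1)
cv2.imwrite("pics/w1b.png",o)
E
```

```text
time_s: 2.7
position: [0.4308, -0.2324, 0.2313]
tool_rot: [0.0, 0.997, 0.075, -0.0]
ft_force: [0.1, 0.1, 0.4]
opening: 0.998
grasp_force: 0.0
2.7 [ 0.43081482 -0.23236917  0.23131974] [ 3.60000499e-05  9.97215823e-01  7.45694364e-02 -2.62018555e-05]
[([0.435, -0.2328, 0.0492], 0.96), ([0.4386, -0.2329, 0.0448], 0.62)]
```

View pics/w1b.png

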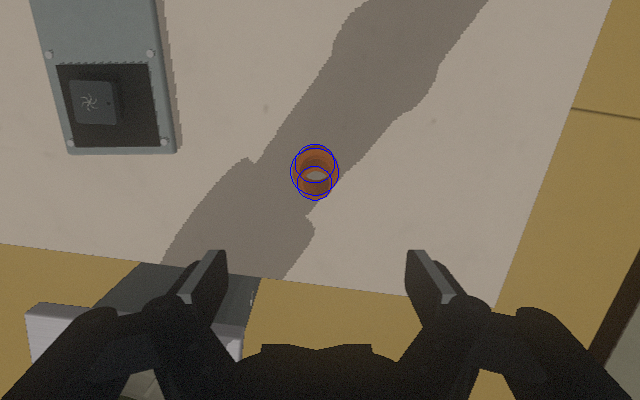

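The wrist view shows the nozzle at about (315,172). My projected rings match it to within about 1 px, so I go down and grasp.

```bash
python3 -m inch '{"twist":[[0,0,0],[0,0,0],[0,0,0],[0,0,0],[0,0,0],[0,0,0],[0,0,0],[0,0,0],[0,0,0],[0,0,0],[0,0,0],[0,0,0],[0,0,0],[0,0,0]],"travel":[[0.1,0.1,-5],[0.1,0.1,-10],[0.1,0.1,-14],[0.1,0.1,-16.5],[0.1,0.1,-17.5],[0.1,0.1,-17.5],[0.1,0.1,-17.5],[0.1,0.1,-17.5],[0.1,0.1,-17.5],[0.1,0.1,-17.5],[0.1,0.1,-17.5],[0.1,0.1,-17.5],[0.1,0.1,-17.5],[0.1,0.1,-17.5]],"gripper":[-1,-1,-1,-1,-1,-1,0.6,0.6,0.6,0.6,0.6,0.6,0.6,0.6]}' 60
```

```text
time_s: 4.6
position: [0.4329, -0.2309, 0.057]
tool_rot: [0.0, 0.997, 0.075, 0.0]
ft_force: [-1.2, 0.4, 6.3]
opening: 0.366
grasp_force: 59.0
```

```bash
python3 -m inch '{"twist":[[0,0,0],[0,0,0],[0,0,0],[0.0,0,0],[0.02,-0.13,0],[0.045,-0.29,0],[0.0657,-0.432,0],[0.0657,-0.432,0],[0.0657,-0.432,0],[0.0657,-0.432,0],[0.0657,-0.432,0],[0.0657,-0.432,0],[0.0657,-0.432,0]],"travel":[[0,0,3],[0,0,9],[0,0,15],[1,3,20],[3,8,24],[5,13,26],[8,18,26],[10,23,26],[10.8,25.4,24.6],[10.8,25.4,24.6],[10.8,25.4,24.6],[10.8,25.4,24.6],[10.8,25.4,24.6]],"gripper":[0.6,0.6,0.6,0.6,0.6,0.6,0.6,0.6,0.6,0.6,0.6,0.6,0.6]}' 60
cat > look.py <<'E'
import sys,cv2,numpy as np
from rig import *
from fit import arm,loc,h
tag=sys.argv[1]; p=np.load("p.npy")
if len(sys.argv)>2: p=np.array(eval(sys.argv[2]))
s=observe(); print(s["time_s"],s["position"],s["tool_rot"],s["ft_force"],s["opening"])
R=cv2.Rodrigues(np.zeros(3))[0]
from scipy.spatial.transform import Rotation as Ro
q=s["tool_rot"]; R=Ro.from_quat([q[1],q[2],q[3],q[0]]).as_matrix()
T=s["position"]; D=float(np.load("d.npy")) if False else .057
ring=lambda c,a,b,r:[c+r*(np.cos(t)*a+np.sin(t)*b) for t in np.linspace(0,6.28,40)]
u=(np.array(arm(p,1,p[3]))-arm(p,0,p[3])); e=np.array(loc(p,0,1,0))-loc(p,0,0,0); n=np.cross(e,u)
H=np.array(arm(p,0,0))
x,y,z=R.T
print("axis err",np.cross(-z,u)); d=T+D*z-(H+.045*u)
print("foot rel shoulder: along u",d@u,"e",d@e,"n",d@n)
out=[]
for c,(X,Y,w,hh,k) in dict(wrist=(0,0,640,400,1),side=(280,120,160,100,5),top=(280,110,100,100,5)).items():
    m=eyes.camera_model(c); im=eyes.read_camera(c)[:,:,::-1].copy()
    cv2.imwrite(f"pics/{tag}_{c}_raw.png",im)
    np.savez(f"{tag}_{c}.npz",**m)
    o=cv2.resize(im[Y:Y+hh,X:X+w],None,fx=k,fy=k,interpolation=cv2.INTER_CUBIC)
    for pts,col in((ring(H+.045*u,e,n,.027),(0,255,0)),(ring(H+.093*u,e,n,.009),(0,255,0)),([arm(p,.1,p[3]-h,.04),arm(p,.1,p[3]-h,-.04)],(255,255,0)),(ring(T+D*z,x,y,.0245),(255,0,0)),(ring(T+(D-.095)*z,x,y,.0165),(255,0,0)),(ring(T+(D-.043)*z,x,y,.0265),(255,0,0))):
        qq=cv2.projectPoints(np.array(pts,float),m["rvec"],m["tvec"],m["K"],None)[0]
        qq=((qq-[X,Y]+.5)*k-.5)
        cv2.polylines(o,[qq.round().astype(np.int32)],False,col,1)
    cv2.imwrite(f"pics/{tag}_{c}.png",o)
E
python3 look.py a
```

```text
time_s: 6.22
position: [0.5405, 0.0224, 0.3025]
tool_rot: [-0.016, 0.973, 0.073, 0.216]
ft_force: [0.2, -0.2, -1.5]
opening: 0.365
grasp_force: 59.6
6.225 [0.54047912 0.02235886 0.30253739] [-0.01618613  0.97346371  0.07283014  0.21633813] [ 0.17514275 -0.24104419 -1.46188865] 0.3647241740434805
axis err [0.00061486 0.00036226 0.00030949]
foot rel shoulder: along u 0.07760967278722414 e -0.0006405459433326881 n -0.00042461038633681217
```

View pics/a_wrist.png

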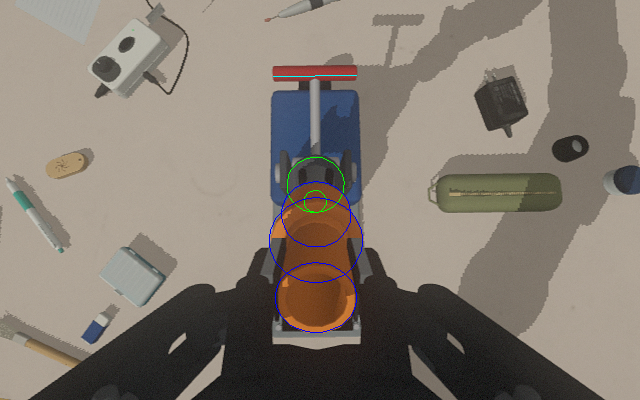

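View pics/a_side.png

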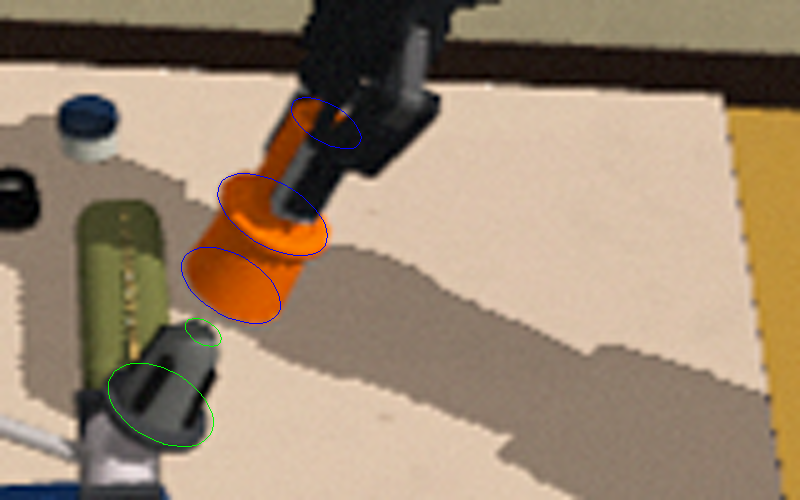

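The wrist and side views show the projected rings on the collar (about (160,405) in the side crop), the spigot tip and the held nozzle, all within about 1 mm. I advance along the axis.

```bash
python3 -m inch '{"twist":[[0,0,0],[0,0,0],[0,0,0],[0,0,0],[0,0,0],[0,0,0],[0,0,0],[0,0,0]],"travel":[[0.87,0.19,-1.79],[1.28,0.25,-2.7],[1.7,0.31,-3.61],[2.12,0.38,-4.51],[2.33,0.41,-4.97],[2.54,0.44,-5.42],[2.54,0.44,-5.42],[2.54,0.44,-5.42]],"gripper":[0.6,0.6,0.6,0.6,0.6,0.6,0.6,0.6]}' 80
python3 look.py b
```

```text
time_s: 7.38
position: [0.5662, 0.0276, 0.2485]
tool_rot: [-0.016, 0.973, 0.074, 0.217]
ft_force: [5.3, -1.1, -1.0]
opening: 0.364
grasp_force: 79.2
7.375 [0.56621328 0.02764238 0.24846723] [-0.01635566  0.97333717  0.07352278  0.2166602 ] [ 5.31670106 -1.09182366 -1.00509722] 0.3640321371071563
axis err [-1.33036581e-05  9.59121912e-04  6.13033123e-05]
foot rel shoulder: along u 0.017516879408781293 e 0.0007430152652001774 n 0.00049552589247172
```

```bash
python3 -m inch '{"twist":[[0,0,0],[0,0,0],[0,0,0],[0,0,0]],"travel":[[0.09,0.01,0.04],[0.22,0.03,-0.23],[0.34,0.05,-0.5],[0.34,0.05,-0.5]],"gripper":[0.6,0.6,0.6,0.6]}' 80
python3 look.py c
```

```text
time_s: 8.02
position: [0.5696, 0.0282, 0.2432]
tool_rot: [-0.016, 0.973, 0.074, 0.217]
ft_force: [4.4, 0.1, -0.5]
opening: 0.361
grasp_force: 79.4
8.025 [0.56958792 0.02821228 0.24317928] [-0.01641444  0.97336719  0.07357143  0.21650434] [ 4.4068841   0.10204512 -0.53293259] 0.36138602548768783
axis err [-1.07825394e-04  6.31837441e-04 -5.37352256e-06]
foot rel shoulder: along u 0.011277503545964396 e 0.0008074926130359765 n 0.001339702136603372
```

View pics/c_side.png

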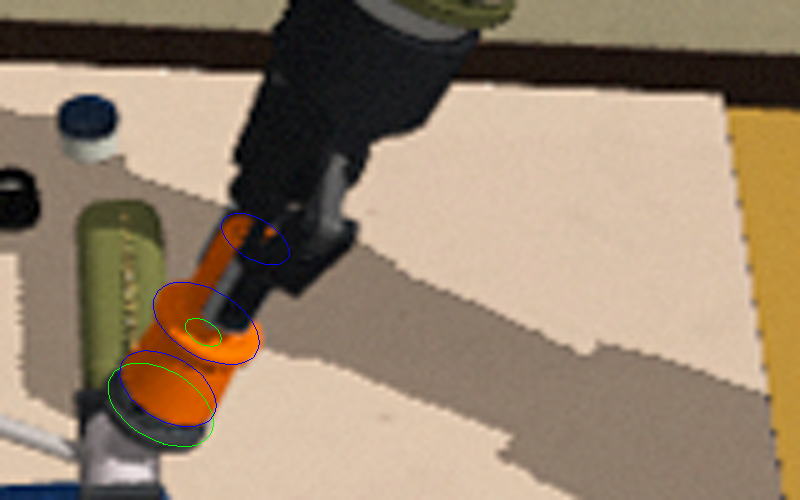

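The side view shows the nozzle coaxial on the spigot and about 11 mm proud of the collar, so I press on.

```bash
python3 -m inch '{"twist":[[0,0,0],[0,0,0],[0,0,0],[0,0,0],[0,0,0]],"travel":[[0.15,0.02,-0.2],[0.26,0.04,-0.43],[0.34,0.05,-0.61],[0.42,0.06,-0.79],[0.42,0.06,-0.79]],"gripper":[0.6,0.6,0.6,0.6,0.6]}' 100
python3 look.py d
```

```text
time_s: 8.8
position: [0.5738, 0.0286, 0.2357]
tool_rot: [-0.016, 0.973, 0.074, 0.217]
ft_force: [0.1, -1.9, 5.8]
opening: 0.358
grasp_force: 98.9
8.8 [0.57377531 0.02862702 0.2356865 ] [-0.0161566   0.97335247  0.07351372  0.21660946] [ 0.05541255 -1.91155442  5.83526685] 0.3583565280796935
axis err [0.00035125 0.00087862 0.00022404]
foot rel shoulder: along u 0.0027103703661557755 e 0.0005563816348536517 n 0.0019849371974102544
```

```bash
python3 -m inch '{"twist":[[0,0,0],[0,0,0],[0,0,0]],"travel":[[0.06,0.01,-0.14],[0.13,0.02,-0.27],[0.13,0.02,-0.27]],"gripper":[0.6,0.6,0.6]}' 120
```

```text
time_s: 9.32
position: [0.5751, 0.0288, 0.2333]
tool_rot: [-0.016, 0.973, 0.073, 0.217]
ft_force: [-1.4, -2.7, 9.3]
opening: 0.355
grasp_force: 117.8
```

```bash
python3 -m inch '{"twist":[[0,0,0],[0,0,0]],"travel":[[0.06,0.01,-0.14],[0.06,0.01,-0.14]],"gripper":[0.6,0.6]}' 120
```

```text
time_s: 9.57
position: [0.5757, 0.0288, 0.233]
tool_rot: [-0.016, 0.973, 0.074, 0.217]
ft_force: [-10.9, -3.7, 18.7]
opening: 0.352
grasp_force: 119.6
```

```bash
python3 -m inch '{"twist":[[0,0,0],[0,0,0]],"travel":[[0.04,0.01,-0.09],[0.04,0.01,-0.09]],"gripper":[0.6,0.6]}' 120
python3 look.py e
```

```text
time_s: 9.82
position: [0.5762, 0.0289, 0.2331]
tool_rot: [-0.015, 0.973, 0.074, 0.217]
ft_force: [-18.3, -4.5, 27.1]
opening: 0.351
grasp_force: 120.8
9.825 [0.5762297  0.02885663 0.23306428] [-0.01536715  0.97318001  0.0735459   0.21742936] [-18.25967827  -4.5197536   27.14405604] 0.3509942650447555
axis err [0.00158433 0.00263799 0.00091734]
foot rel shoulder: along u -0.0007068140489783656 e 0.00032061046634433894 n 0.003193107726792529
```

View pics/e_side.png

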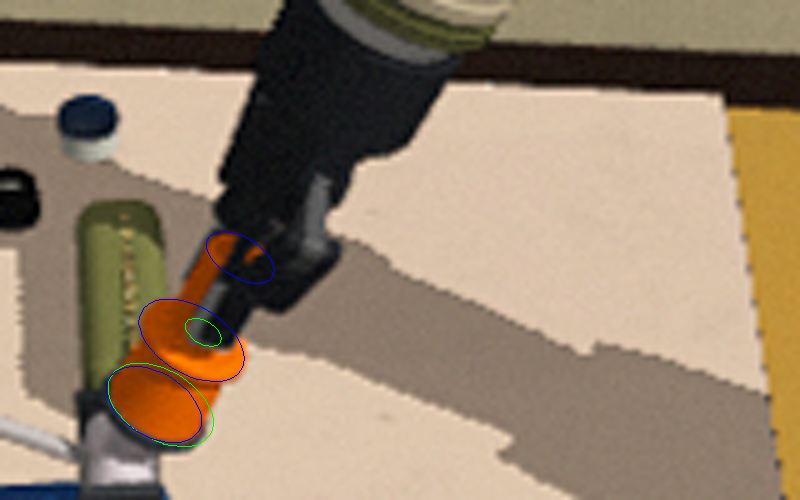

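The side view shows the nozzle rim flush on the collar, and 27 N against a hard stop confirms it is home. I relax the push, open and retract along the axis.

```bash
python3 -m inch '{"twist":[[0,0,0],[0,0,0],[0,0,0],[0,0,0],[0,0,0],[0,0,0],[0,0,0],[0,0,0],[0,0,0],[0,0,0],[0,0,0]],"travel":[[-0.07,-0.01,0.15],[-0.07,-0.01,0.15],[-0.07,-0.01,0.15],[-0.07,-0.01,0.15],[-0.07,-0.01,0.15],[-0.07,-0.01,0.15],[-1,-0.15,2],[-2.5,-0.4,5.2],[-4,-0.6,8.7],[-5,-0.8,10.9],[-5,-0.8,10.9]],"gripper":[0.6,-1,-1,-1,-1,-1,-1,-1,-1,-1,-1]}' 60
python3 - <<'E'
import numpy as np
from rig import observe
from fit import arm,h,loc
p=np.load("p.npy");s=observe();T=s["position"];print(T,s["tool_rot"],s["ft_force"],s["time_s"])
for sw in(p[3],.8,1.2,1.6,1.9,2.18,2.22):
    b=np.array(arm(p,.1,sw-h,-.026)); t=b+(np.array(loc(p,.024,0,0))-loc(p,0,0,0)); print(round(sw,2),b.round(3),"tool xy",t.round(3),"delta cm",((t-T)*100).round(1))
E
```

```text
time_s: 11.35
position: [0.5262, 0.0211, 0.3414]
tool_rot: [-0.016, 0.973, 0.074, 0.218]
ft_force: [0.5, 0.5, -0.6]
opening: 1.001
grasp_force: 0.0
[0.52623894 0.02108436 0.34139119] [-0.01560123  0.97304879  0.07350766  0.21801208] [ 0.49002017  0.48232094 -0.57994976] 11.35
0.44 [0.705 0.022 0.19 ] tool xy [0.729 0.025 0.19 ] delta cm [ 20.3   0.4 -15.1]
0.8 [0.682 0.018 0.218] tool xy [0.706 0.022 0.218] delta cm [ 18.    0.1 -12.4]
1.2 [0.648 0.013 0.236] tool xy [0.671 0.017 0.236] delta cm [ 14.5  -0.5 -10.5]
1.6 [0.608 0.007 0.239] tool xy [0.632 0.011 0.239] delta cm [ 10.6  -1.  -10.2]
1.9 [0.58  0.003 0.231] tool xy [0.604 0.006 0.231] delta cm [  7.7  -1.5 -11. ]
2.18 [ 0.556 -0.001  0.217] tool xy [0.58  0.003 0.217] delta cm [  5.4  -1.8 -12.5]
2.22 [ 0.553 -0.001  0.214] tool xy [0.577 0.002 0.214] delta cm [  5.1  -1.9 -12.7]
```

```bash
python3 -m inch '{"twist":[[-0.02,0.13,0],[-0.045,0.29,0],[-0.0657,0.437,0],[-0.0657,0.437,0],[-0.0657,0.437,0],[-0.0657,0.437,0],[-0.0657,0.437,0],[-0.0657,0.437,0],[-0.0657,0.437,0],[-0.0657,0.437,0],[-0.0657,0.437,0],[-0.0657,0.437,0]],"travel":[[2,0,1],[7,0,1],[13,0.4,1],[18,0.4,1],[21.3,0.5,0],[21.3,0.5,0],[21.3,0.5,-3],[21.3,0.5,-8],[21.3,0.5,-13],[21.3,0.5,-16.5],[21.3,0.5,-16.5],[21.3,0.5,-16.5]],"gripper":[1,1,1,1,1,1,1,1,1,1,1,1]}' 60
python3 look.py f
```

```text
time_s: 12.85
position: [0.7392, 0.0264, 0.1764]
tool_rot: [-0.0, 0.997, 0.075, -0.001]
ft_force: [0.8, 0.5, 0.9]
opening: 0.001
grasp_force: 0.0
12.85 [0.73915873 0.02641807 0.17639854] [-2.97782243e-04  9.97165491e-01  7.52293154e-02 -1.20235568e-03] [0.78130972 0.53204267 0.93401391] 0.0007197179572150777
axis err [ 6.33373491e-02 -4.20700925e-01 -3.28452612e-04]
foot rel shoulder: along u -0.11465823158467214 e -0.026444527448865877 n 0.100417804164446
```

```bash
python3 - <<'E'
import cv2,numpy as np
a=cv2.imread("pics/f_wrist_raw.png"); b=cv2.imread("pics/f_side_raw.png")[110:290,220:420]
o=np.zeros((600,800,3),np.uint8); o[:250,:400]=cv2.resize(a,(400,250)); o[250:600,0:389]=cv2.resize(b,(389,350)); c=cv2.imread("pics/f_top_raw.png")[100:260,270:370]; o[:600,420:795]=cv2.resize(c,(375,600))
cv2.imwrite("pics/f_all.png",o)
E
```

```text
(no output)
```

View pics/f_all.png

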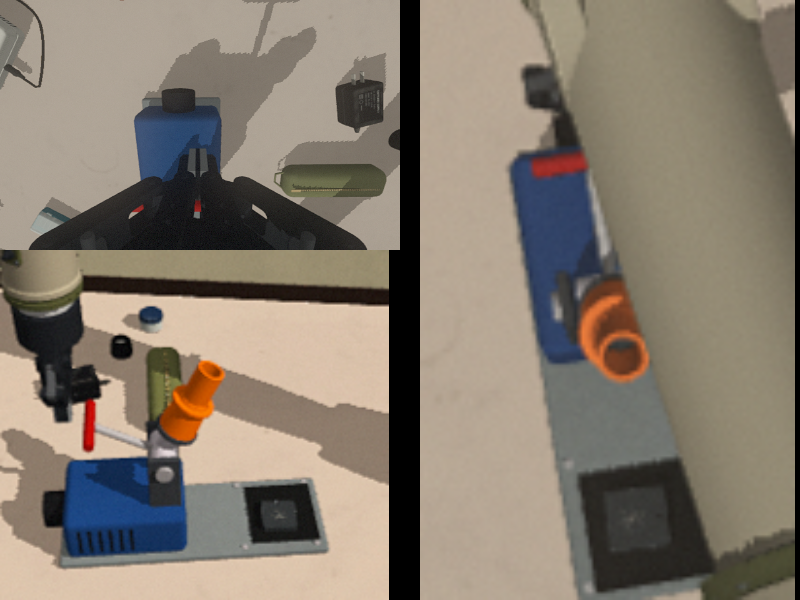

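The nozzle stays on by friction and the closed fingers stand just behind the right half of the bar. I push it over the top along its arc.

```bash
python3 -m inch '{"twist":[[0,0,0],[0,0,0],[0,0,0],[0,0,0],[0,0,0],[0,0,0],[0,0,0],[0,0,0],[0,0,0],[0,0,0],[0,0,0],[0,0,0]],"travel":[[-0.8,-0.1,-0.3],[-1.6,-0.2,-0.4],[-2.4,-0.3,0.6],[-3.2,-0.4,1.5],[-3.9,-0.5,2.2],[-5,-0.7,3],[-6.2,-0.8,3.6],[-7.4,-1,4],[-8.7,-1.2,4.2],[-10,-1.4,4.3],[-11.3,-1.6,4.3],[-11.3,-1.6,4.3]],"gripper":[1,1,1,1,1,1,1,1,1,1,1,1]}' 60
python3 - <<'E'
from rig import *
import cv2
im=eyes.read_camera("side")[100:290,220:460,::-1]; cv2.imwrite("pics/g.png",cv2.resize(im,None,fx=3,fy=3,interpolation=2))
E
```

```text
time_s: 14.5
position: [0.6244, 0.0097, 0.2171]
tool_rot: [0.0, 0.997, 0.075, -0.003]
ft_force: [0.2, -0.5, 0.3]
opening: -0.002
grasp_force: 0.0
```

View pics/g.png

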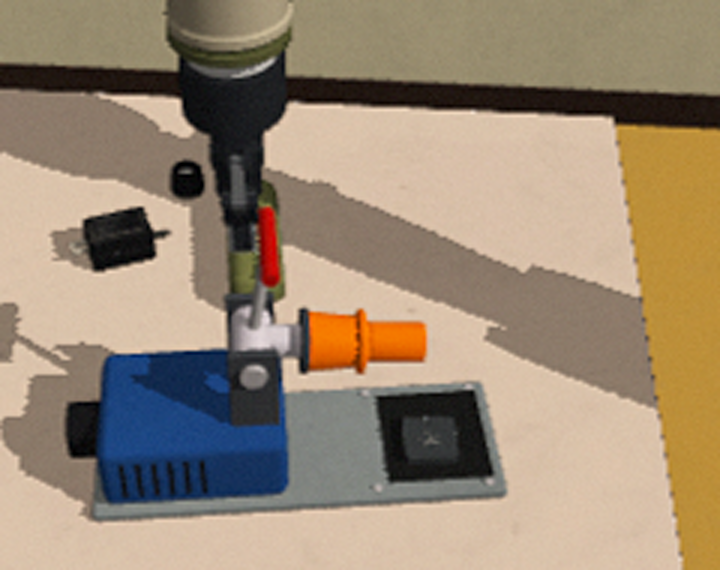

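The arm has swung to about level, with the nozzle home. I continue to the stop.

```bash
python3 -m inch '{"twist":[[0,0,0],[0,0,0],[0,0,0],[0,0,0],[0,0,0],[0,0,0]],"travel":[[-1,-0.1,-0.1],[-2,-0.3,-0.5],[-3,-0.4,-0.8],[-4,-0.6,-1.2],[-4.8,-0.7,-1.5],[-4.8,-0.7,-1.5]],"gripper":[1,1,1,1,1,1]}' 60
```

```text
time_s: 15.3
position: [0.5766, 0.003, 0.2019]
tool_rot: [-0.0, 0.997, 0.075, -0.003]
ft_force: [0.4, 0.1, 0.4]
opening: 0.004
grasp_force: 0.0
```

```bash
python3 -m inch '{"twist":[[0,0,0],[0,0,0],[0,0,0]],"travel":[[-0.3,0,-0.2],[-0.6,-0.1,-0.3],[-0.6,-0.1,-0.3]],"gripper":[1,1,1]}' 60
```

```text
time_s: 15.68
position: [0.5754, 0.003, 0.2012]
tool_rot: [-0.001, 0.997, 0.075, 0.002]
ft_force: [14.6, 1.5, -0.6]
opening: 0.006
grasp_force: 7.9
```

14.6 N with almost no motion means the arm is at its stop. I back off and check.

```bash
python3 -m inch '{"twist":[[0,0,0],[0,0,0],[0,0,0],[0,0,0],[0,0,0],[0,0,0],[0,0,0]],"travel":[[1.5,0.1,0.2],[3,0.3,1],[4,0.4,5],[4,0.4,10],[4,0.4,15],[4,0.4,15],[4,0.4,15]],"gripper":[1,1,1,1,1,1,1]}' 60
python3 look.py k "[*np.load('p.npy')[:3],2.18]"
python3 - <<'E'
import cv2,numpy as np
b=cv2.imread("pics/k_side_raw.png")[160:290,240:400]; cv2.imwrite("pics/k_z.png",cv2.resize(b,None,fx=4,fy=4,interpolation=2))
E
```

```text
time_s: 16.55
position: [0.6114, 0.0063, 0.3486]
tool_rot: [-0.0, 0.997, 0.075, -0.003]
ft_force: [-0.1, 0.2, -0.4]
opening: 0.005
grasp_force: 0.0
16.55 [0.6114428  0.00631031 0.34860322] [-1.71577889e-04  9.97148929e-01  7.54016562e-02 -2.92806731e-03] [-0.05628022  0.18851837 -0.43750669] 0.005076667579101617
axis err [ 1.23373155e-01 -8.07391813e-01 -6.43390726e-04]
foot rel shoulder: along u -0.12435225130355132 e -0.02710048183980197 n 0.1294929532730028
```

View pics/k_z.png

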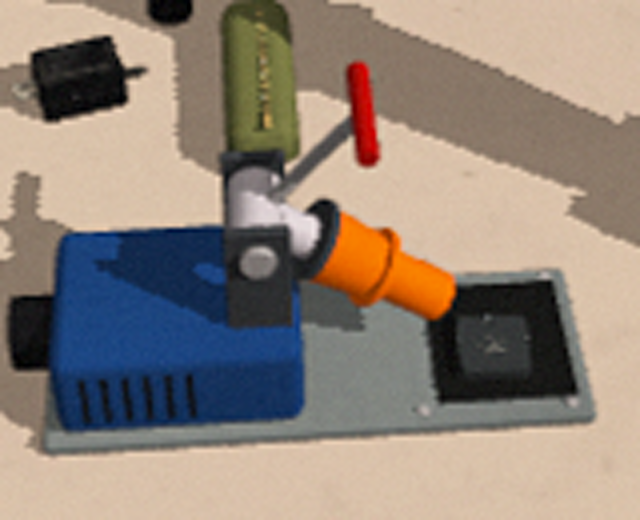

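The nozzle sits flush on the collar at (325,235) and points down at the slab. The slab and pouch are where they were.

```bash
python3 -c "
from rig import bot
print(bot.close_job())"
```

```text
the job is handed in; nothing more can be done
None
```

The nozzle is pressed fully home on the spigot, the arm is swung down to its stop with the nozzle pointing at the slab, the slab, case and pouch were not touched, and the job was handed in at about 17 s of the 61 s allowed; no verdict was returned.

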